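# Start the exposure of a printing plate

## Task

The plate and film are already on the glass of the exposure unit. With your fingertips, gently push the lid fully down by its front rail, then press the square vacuum button in until it stays in, and then press and let go the flat round lamp button to start the exposure. Press the buttons lightly, do not slam or lift the lid, and grip nothing; leave the mushroom stop button, the timer dial and all the things lying about as they are.

Things in the scene. Friction and masses are not known exactly. Their poses are not given: they have to be found in the camera images.
- unit: vacuum exposure unit for printing plates, fixed to the table: grey cabinet 460 (its x) by 480 mm (its y); origin under its centre at table height; its -x side is the front, towards the robot. A level white control ledge runs along the front; behind it lies the glass bed, 130 mm above the table, under a hinged lid
- ledge_mid (a point): point on the control ledge (110 mm above the table, 105 mm of it clear before the lid), 167.5 mm in front of the unit's origin. In a row along y near it: timer dial and dark window at the left, three black buttons 80 mm apart (square, round, mushroom, in an order that differs from unit to unit), a loose loupe at the right end
- lid_rail (a point): middle of the top face of the lid's flat front rail (45 mm deep, 470 mm wide along the unit's y); moves with the lid. With the lid fully down (a hard stop) it lies 156 mm above the table and 97.5 mm in front of the unit's origin; it starts up to 92 mm higher, the lid ajar by 0.12 to 0.30 rad. Its pitch angle in the unit is the lid's opening
- lid: the lid, an aluminium frame with a black rubber blanket, 340 mm from hinge to front lip, 470 mm wide; origin at lid_rail. Level hinge axis along the unit's y, 138 mm above the table, 215 mm behind the unit's origin; the rail point is 312.5 mm in front of it and 18 mm above it when shut. The stiff hinge holds it where it is left; 2 to 5 N down on the rail moves it
- vacuum (a joint): travel in m of the vacuum button: 0 = out (off), 0.009 = end of its travel. It gives way at about 3 N, rising smoothly to 6.6 N at 9 mm, where it has a hard stop, and stays in when let go (springing back by at most 2 mm); a push of 5 to 6 N, or about 6 mm of travel, sets it
- vacuum_top (a point): centre of the top face of the vacuum button, a square black cap 32 x 32 mm on a square grey bezel 44 mm wide; the top stands 18 mm above the ledge when out (bezel 4 mm)
- lamp (a joint): travel in m of the lamp start button: 0 = out, 0.009 = end of its travel. A spring returns it: it needs 1.5 N at the start, 5.5 N at 5 mm and 8.7 N at 9 mm, where it has a hard stop; it has made contact by 3 mm
- lamp_top (a point): centre of the top face of the lamp start button, a flat round black cap 30 mm in diameter on a round grey bezel 44 mm wide; the top stands 18 mm above the ledge when out (bezel 4 mm)
- stop (a joint): travel in m of the stop button (0 = out, 0.009 = in, spring return as the lamp button); not to be pressed
- stop_dome (a point): top of the stop button, a domed black mushroom head 46 mm in diameter, 27 mm above the ledge
- dial_mark (a point): end of the white mark on top of the round black timer dial (38 mm in diameter, 20 mm tall, at the left end of the ledge), 14 mm from its axis; the dial turns easily and is already set
- loupe: print loupe, aluminium waisted cylinder 34 mm in diameter and 38 mm tall, standing loose on the right-hand end of the control ledge; origin at the centre of its underside
- jar: glass ink jar with black cap, 58 mm in diameter, 68 mm tall, on the table in front of the unit; origin at the centre of its underside
- gouge: lino gouge with a wooden handle, 140 mm long, 11 mm thick, lying on the table in front of the unit; origin at the centre of its underside
- brayer: ink roller: black roller 38 mm thick and 100 mm wide in a steel fork with a black handle, 170 mm long, lying on the table to the right; origin on the table under the fork, 55 mm behind the roller axis; x points to the roller
- baren: green rubbing disc 110 mm across with an arched strap handle, 43 mm tall in all, on the table to the left; origin at the centre of its underside
- block: carved lino on a wooden block, 100 x 150 x 23 mm, on the table to the left; origin at the centre of its underside
- cutterbox: cardboard box of cutters, 50 x 120 x 22 mm, on the table to the right; origin at the centre of its underside

How it is judged:
By the outcome, as a careful person would: the job done as asked, in the order asked, and still so for the second after the job is handed in, with the robot touching nothing.
It also fails if it takes over 45 s, if anything falls off the work surface, if the arm or the gripper's body presses on something with over 40 N, if the wrist force passes 120 N, or if a joint passes its speed limit or range.

## Robot

A 6-joint arm with a two-finger parallel gripper is mounted at the origin on the work surface. World frame = base frame: x ahead of the robot, y to its left, z up, the work surface at z = 0. Lengths are in m, angles in degrees, forces in N, time in s.
With the tool pointing down it reaches from about 0.4 to 0.825 m from the base axis. Payload 7 kg.
Tool frame: the origin (TCP) lies on the centre line of the jaws, within the pads' length; the fingertips stand 19 mm ahead of it and the grasp point (between the pads) is the TCP; z points along the fingers, y is the line along which they close (so a half turn about z gives the same grasp; the last joint's range is limited). The gripper opens to 88 mm and grips with 3 to 60 N. Pads are 19 mm wide; open, the fingers measure 130 mm over their backs; the gripper's body (78 mm by 193 mm) begins 47 mm behind the grasp point.
Start: joints at [93.455, 20.546, 0.682, 0, -70.136, -16.507], TCP at [0.152, 0.658, 0.246] pointing down, gripper open.
Joint ranges: [-176.03, 176.03], [-82.01, 121.73], [-58.28, 71.71], [-173.87, 95.51], [-174.79, -0.11], [-173.66, 173.66]. Speed limits (degrees/s): [136.94, 136.94, 172.46, 180, 180, 180].

## Interface

Orientations are given as [roll, pitch, yaw] about the fixed x, y, z axes, in that order (R = Rz(yaw) Ry(pitch) Rx(roll)).
In Python, from plant import ctrl gives the robot as it stands.
- The arm moves only by the tool move_arm, never from a script. Its argument "motion" is a list of rows, each a list of 3 entries, a list of its own where there are three numbers: the shift along the tool's x, y, z in mm, then the turn, a rotation vector about the tool's x, y, z in degrees, then the closure, from 0 (fully open) to 1 (shut). A call has 1 to 10 rows; each row is the pose to reach, as a shift and turn from the pose commanded when the call began, along the tool's axes at that moment; what a row does not reach only later rows make up. A row lasts 1/12 s, in which the tool goes at most 41.7 mm and 7.16 degrees, less where a joint would pass 70% of its speed; a pose out of reach is approached as far as the arm can. A call with a gripper value outside its range is refused whole. The fingers move at their own pace and stop on an object; the grip force is fixed at half the most. Time passes only in rows, so rows that repeat a pose let the fingers close. It gives the time, the measured TCP pose, the force, the opening and the grip force at its end, in the units of the state.
- ctrl.get_obs(): the state, without advancing time (a new reading comes with each control period).
- ctrl.snapshot(name): name is "side" or "top"; returns a dict with "color" (480x640x3 uint8, blue, green, red), "camera_matrix" (3x3 intrinsics, pixels), "k1" (the pictures are not rectified: a ray, as slopes to the right and down, at radius r is drawn at 1 + k1 r^2 times it, then the intrinsics apply), "cam_to_world" (4x4, takes a point from camera to world coordinates). Camera axes: x right, y up, looking along -z (the intrinsics and any distortion apply to the point x, -y, -z); pixel columns grow to the right and rows downward; lengths in m; the calibration is good to about 2 mm. A picture is of the moment at which its call begins. There is no depth.
- ctrl.close_job(): hands the job in; it is judged then, once.
The state is a dict: "clock": time; "joint_pos": joint angles; "qvel": joint speeds; "tau": joint torques, N m; "tool_pos": TCP position; "orientation": TCP orientation; "force": force on the tool from outside, world axes, zero at the start; "moment": the same for the moment, N m; "opening": finger opening in m; "gripper_force": force on a finger pad.
Only numpy, scipy, OpenCV 4.12 (cv2) and the standard library are available. Lean on these libraries where they do the work, as an engineer would, in place of code of your own. Each camera call takes 0.05 s, during which the arm holds its last target. There are 200 camera calls.

## Working session

There is one attempt and no reset: what is moved stays moved. The work goes in short steps, Python scripts to look and compute and a tool call to move; the robot and the scene stay as the last step left them, time stands still between calls to the robot, and variables do not carry over. Pictures are saved under pics/ and viewed, at most 10 in all, crops included, and the job is handed in when it is done.

Besides the shell and the picture viewer there is one more tool, called after "Call:" by a JSON object that holds its "method" and its "body", one argument or row to a line. move_arm: Moves the arm, as the interface text tells. Its arguments: {"type":"object","properties":{"motion":{"type":"array"}},"required":["motion"]}

```bash
mkdir -p pics
cat > h.py <<'E'
import numpy as np, cv2, pickle
from plant import ctrl
def snap(n,f):
    s=ctrl.snapshot(n); cv2.imwrite(f'pics/{f}.png',s['color']); pickle.dump(s,open(f'{f}.pkl','wb')); return s
def ray(s,u,v):
    K=np.array(s['camera_matrix'],float);T=np.array(s['cam_to_world'])
    p=np.array([(u-K[0,2])/K[0,0],(v-K[1,2])/K[1,1]]);q=p.copy()
    for _ in range(30): q=p/(1+s['k1']*(q@q))
    d=T[:3,:3]@np.array([q[0],-q[1],-1]); return T[:3,3],d/np.linalg.norm(d)
def tri(s1,a,s2,b):
    o1,d1=ray(s1,*a);o2,d2=ray(s2,*b)
    t=np.linalg.lstsq(np.c_[d1,-d2],o2-o1,rcond=None)[0]
    p,q=o1+t[0]*d1,o2+t[1]*d2; return (p+q)/2,np.linalg.norm(p-q)
def atz(s,a,z):
    o,d=ray(s,*a); return o+d*(z-o[2])/d[2]
def proj(s,P):
    K=np.array(s['camera_matrix'],float);T=np.array(s['cam_to_world'])
    c=T[:3,:3].T@(np.array(P)-T[:3,3]);q=np.array([c[0],-c[1]])/-c[2];q=q*(1+s['k1']*(q@q))
    return K[:2,:2]@q+K[:2,2]
E
python3 - <<'E'
from h import *
for n in('top','side'):
    s=snap(n,n+'0');print(n,np.round(s['cam_to_world'],3).tolist(),s['camera_matrix'],s['k1'])
o=ctrl.get_obs();print({k:o[k] for k in('clock','tool_pos','orientation','force','opening')})
E
```

```text
top [[-0.016, 0.993, -0.116, 0.373], [-1.0, -0.014, 0.018, 0.0], [0.016, 0.116, 0.993, 1.516], [0.0, 0.0, 0.0, 1.0]] [[522.7093859    0.         320.92641967]
 [  0.         522.7093859  242.19410982]
 [  0.           0.           1.        ]] 0.030120883202649947
side [[-0.993, 0.073, -0.091, 0.387], [-0.117, -0.651, 0.75, 1.262], [-0.004, 0.756, 0.655, 1.208], [0.0, 0.0, 0.0, 1.0]] [[517.12440005   0.         323.42577815]
 [  0.         517.12440005 241.46581047]
 [  0.           0.           1.        ]] -0.12095472632038078
{'clock': 0.1, 'tool_pos': array([0.15237552, 0.65717019, 0.24474304]), 'orientation': array([ 1.79917101e+02, -8.12898920e-03, -1.30591926e+01]), 'force': array([ 0.60499137, -0.32136538,  0.40774457]), 'opening': 0.08761845370478616}
```

View pics/top0.png

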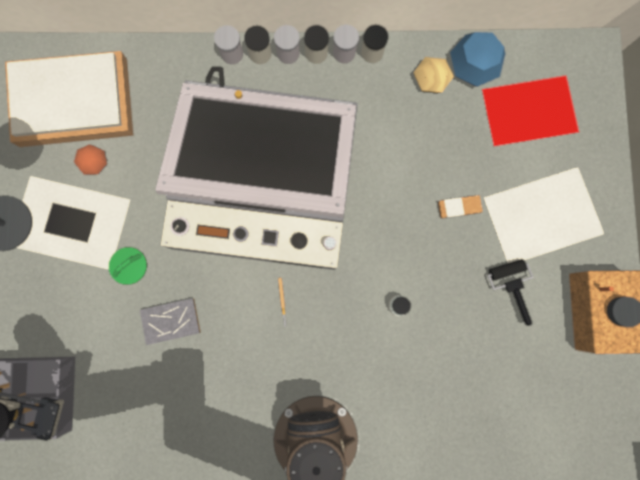

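View pics/side0.png

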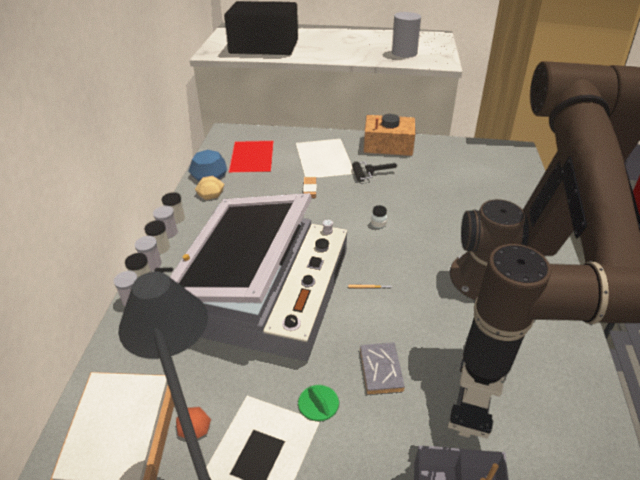

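The unit is at top (160–355, 85–265). The buttons sit near top (241,234), (270,238) and (299,241), with the dial at (179,226) and the loupe at (330,243). I'll enlarge both views.

Run:
```python
import cv2
t=cv2.imread('pics/top0.png')[185:275,150:360];cv2.imwrite('pics/topc.png',cv2.resize(t,None,fx=3.8,fy=3.8,interpolation=cv2.INTER_CUBIC))
t=cv2.imread('pics/side0.png')[190:350,160:360];cv2.imwrite('pics/sidec.png',cv2.resize(t,None,fx=3.7,fy=3.7,interpolation=cv2.INTER_CUBIC))
```

```text
(no output)
```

View pics/topc.png

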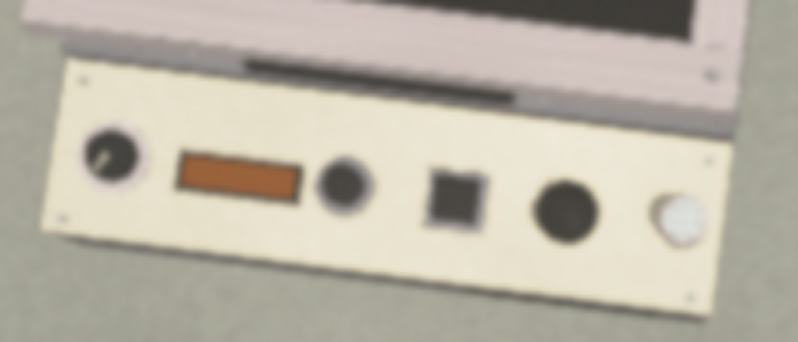

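View pics/sidec.png

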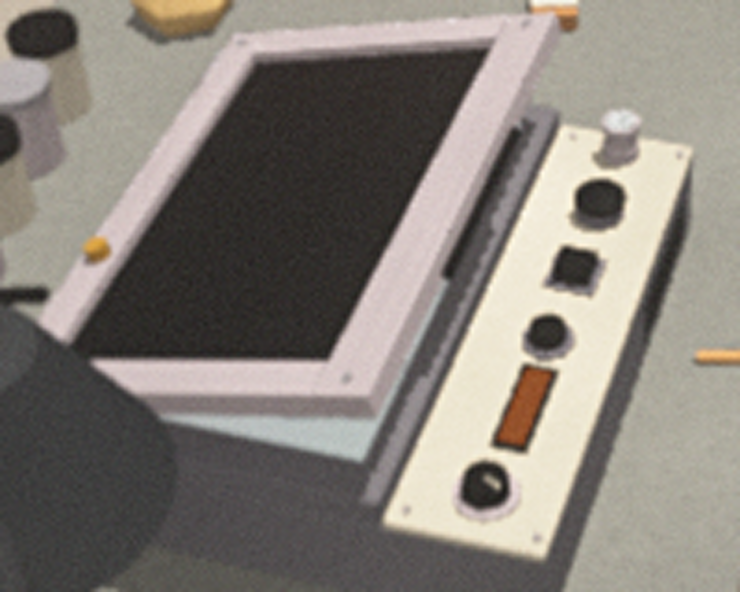

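The top crop shows the flat round lamp button at (344,186), the square vacuum button at (456,199) and the large mushroom at (566,211). The same order appears in the side crop at (547,332), (575,267) and (599,200). The lid's front lip runs (25,20)–(737,106) in the top crop and (372,398)–(558,20) in the side crop.

```bash
cat >> h.py <<'E'
tc=lambda x,y:((x+.5)/3.8+149.5,(y+.5)/3.8+184.5)
sc=lambda x,y:((x+.5)/3.7+159.5,(y+.5)/3.7+189.5)
E
python3 - <<'E'
from h import *
T=pickle.load(open('top0.pkl','rb'));S=pickle.load(open('side0.pkl','rb'))
for n,a,b in[('lamp',(344,185),(547,331)),('vac',(456,198),(575,266)),('stop',(566,211),(599,199)),
 ('lipL',(23,22),(374,398)),('lipR',(737,106),(558,20)),('ledgeFL',(42,230),(546,557)),('ledgeFR',(712,315),(692,150)),('ledgeBL',(66,57),(384,522)),('ledgeBR',(733,142),(566,125))]:
    p,e=tri(T,tc(*a),S,sc(*b));print(n,np.round(p*1000,1),'err',round(e*1000,1))
for n,a,b in[('lamp',(344,185),(547,331)),('vac',(456,198),(575,266))]:
    print(n,np.round(atz(T,tc(*a),.128)*1e3,1),np.round(atz(S,sc(*b),.128)*1e3,1))
E
```

```text
lamp [564.1 192.1 121.9] err 0.9
vac [552.8 113.3 121.2] err 1.1
stop [541.8  35.5 128.6] err 0.6
lipL [656.6 384.  237.3] err 2.2
lipR [594. -80. 231.] err 6.7
ledgeFL [535.9 406.7 108.1] err 0.8
ledgeFR [469.2 -66.8 105.5] err 0.5
ledgeBL [658.8 391.  111.3] err 2.3
ledgeBR [589.4 -84.1 110.5] err 6.0
lamp [562.8 191.2 128. ] [563.6 198.  128. ]
vac [552.5 112.7 128. ] [551.2 120.5 128. ]
```

Left to right the buttons are lamp, vacuum, stop. Unit yaw is about -8°. The lip is at z≈0.234, about 0.23 rad open. With the lid shut the rail should be near (0.634, 0.151, 0.156). I'll approach high with the fingers shut.

Call:
{"method": "move_arm", "body": {
  "motion": [
    [[0,0,-40],[0,0,0],1],
    [[0,0,-75],[0,0,0],1],
    [[38,25,-75],[0,0,-5],1],
    [[64,42,-75],[0,0,-5],1],
    [[98,64,-75],[0,0,-5],1],
    [[132,86,-75],[0,0,-5],1],
    [[165,108,-75],[0,0,-5],1],
    [[198,130,-75],[0,0,-5],1],
    [[231,152,-75],[0,0,-5],1],
    [[264,174,-75],[0,0,-5],1]
  ]
}}

```text
clock: 0.93
tool_pos: [0.3711, 0.4266, 0.3204]
orientation: [180.0, 0.0, -8.0]
force: [0.0, 1.3, -0.2]
opening: 0.0265
gripper_force: 0.0
```

Call:
{"method": "move_arm", "body": {
  "motion": [
    [[31,24,0],[0,0,0],1],
    [[61,47,0],[0,0,0],1],
    [[92,71,0],[0,0,0],1],
    [[123,94,0],[0,0,0],1],
    [[154,118,0],[0,0,0],1],
    [[184,142,0],[0,0,0],1],
    [[215,165,0],[0,0,0],1],
    [[246,189,0],[0,0,0],1],
    [[280,215,0],[0,0,0],1],
    [[307,236,0],[0,0,0],1]
  ]
}}

```text
clock: 1.77
tool_pos: [0.6425, 0.1496, 0.32]
orientation: [180.0, 0.0, -8.1]
force: [-0.6, 1.4, 1.0]
opening: 0.0003
gripper_force: 0.0
```

Run:
```python
from h import *
o=ctrl.get_obs();print(o['tool_pos'],o['force'])
s=snap('side','side1');cv2.imwrite('pics/side1c.png',cv2.resize(s['color'][120:350,160:440],None,fx=2.5,fy=2.5))
print(proj(s,o['tool_pos']+[0,0,-.019]))
```

```text
[0.64250833 0.14961086 0.32001829] [-0.64642352  1.39830951  0.96591057]
[280.57635106 221.06798412]
```

View pics/side1c.png

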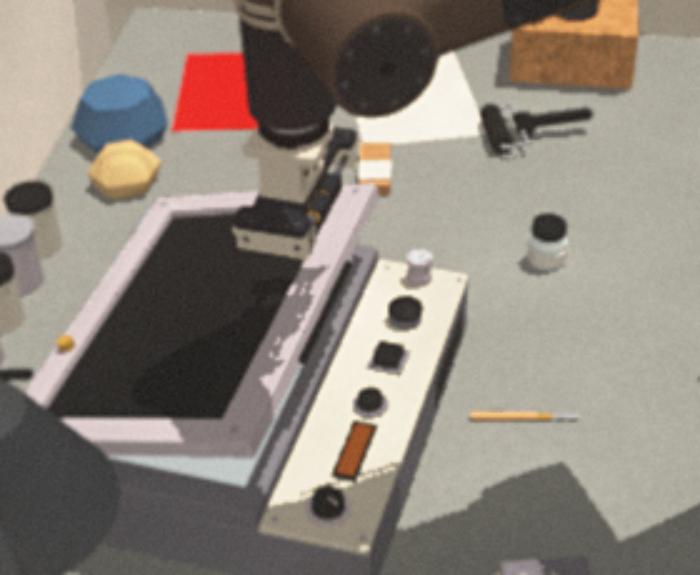

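The fingertips project to crop (301,252), right above the rail's middle. Now I'll descend to just above it and then push slowly.

Call:
{"method": "move_arm", "body": {
  "motion": [
    [[1,0,15],[0,0,0],1],
    [[1,0,30],[0,0,0],1],
    [[1,0,42],[0,0,0],1],
    [[1,0,50],[0,0,0],1],
    [[1,0,55],[0,0,0],1],
    [[1,0,58],[0,0,0],1],
    [[1,0,61],[0,0,0],1],
    [[1,0,63],[0,0,0],1],
    [[1,0,65],[0,0,0],1],
    [[1,0,67],[0,0,0],1]
  ]
}}

```text
clock: 2.65
tool_pos: [0.6425, 0.1518, 0.2546]
orientation: [-180.0, -0.1, -8.0]
force: [-1.7, -0.1, 3.8]
opening: 0.0004
gripper_force: 1.7
```

Call:
{"method": "move_arm", "body": {
  "motion": [
    [[0,0,2],[0,0,0],1],
    [[0,0,4],[0,0,0],1],
    [[0,0,6],[0,0,0],1],
    [[0,0,8],[0,0,0],1],
    [[0,0,10],[0,0,0],1],
    [[0,0,12],[0,0,0],1],
    [[-1,0,14],[0,0,0],1],
    [[-1,0,16],[0,0,0],1],
    [[-1,0,18],[0,0,0],1],
    [[-1,0,20],[0,0,0],1]
  ]
}}

```text
clock: 3.48
tool_pos: [0.6411, 0.1517, 0.2333]
orientation: [180.0, 0.0, -8.0]
force: [-2.8, -0.6, 4.5]
opening: 0.0006
gripper_force: 1.6
```

Contact made and the lid is following at 4–5 N. I'll continue.

Call:
{"method": "move_arm", "body": {
  "motion": [
    [[0,0,2],[0,0,0],1],
    [[-1,0,4],[0,0,0],1],
    [[-1,0,6],[0,0,0],1],
    [[-2,0,8],[0,0,0],1],
    [[-2,0,10],[0,0,0],1],
    [[-3,0,12],[0,0,0],1],
    [[-3,0,14],[0,0,0],1],
    [[-3,0,16],[0,0,0],1],
    [[-4,0,18],[0,0,0],1],
    [[-4,0,20],[0,0,0],1]
  ]
}}

```text
clock: 4.32
tool_pos: [0.6373, 0.1523, 0.2134]
orientation: [-180.0, -0.0, -8.1]
force: [-0.5, -0.6, 2.4]
opening: 0.0004
gripper_force: 1.6
```

Call:
{"method": "move_arm", "body": {
  "motion": [
    [[0,0,2],[0,0,0],1],
    [[0,0,4],[0,0,0],1],
    [[-1,0,6],[0,0,0],1],
    [[-1,0,8],[0,0,0],1],
    [[-1,0,10],[0,0,0],1],
    [[-2,0,12],[0,0,0],1],
    [[-2,0,14],[0,0,0],1],
    [[-2,0,16],[0,0,0],1],
    [[-2,0,18],[0,0,0],1],
    [[-2,0,20],[0,0,0],1]
  ]
}}

```text
clock: 5.15
tool_pos: [0.635, 0.1526, 0.1932]
orientation: [180.0, 0.0, -8.1]
force: [-2.3, 0.5, 3.3]
opening: 0.0008
gripper_force: 1.6
```

Call:
{"method": "move_arm", "body": {
  "motion": [
    [[0,0,1],[0,0,0],1],
    [[0,0,2],[0,0,0],1],
    [[0,0,3],[0,0,0],1],
    [[0,0,4],[0,0,0],1],
    [[0,0,5],[0,0,0],1],
    [[0,0,6],[0,0,0],1],
    [[0,0,7],[0,0,0],1],
    [[0,0,8],[0,0,0],1],
    [[0,0,9],[0,0,0],1],
    [[0,0,10],[0,0,0],1]
  ]
}}

```text
clock: 5.98
tool_pos: [0.6353, 0.1525, 0.1834]
orientation: [180.0, 0.0, -8.1]
force: [-2.3, 0.4, 3.1]
opening: 0.0003
gripper_force: 1.6
```

Tip at 164 mm. About 8 mm remain to the stop.

Call:
{"method": "move_arm", "body": {
  "motion": [
    [[0,0,1],[0,0,0],1],
    [[0,0,2],[0,0,0],1],
    [[0,0,3],[0,0,0],1],
    [[0,0,4],[0,0,0],1],
    [[0,0,5],[0,0,0],1],
    [[0,0,5.5],[0,0,0],1],
    [[0,0,6],[0,0,0],1],
    [[0,0,6.5],[0,0,0],1],
    [[0,0,7],[0,0,0],1]
  ]
}}

```text
clock: 6.73
tool_pos: [0.6353, 0.1526, 0.1765]
orientation: [180.0, -0.0, -8.1]
force: [-3.2, -0.1, 3.1]
opening: 0.0007
gripper_force: 1.6
```

Call:
{"method": "move_arm", "body": {
  "motion": [
    [[0,0,0.5],[0,0,0],1],
    [[0,0,1],[0,0,0],1],
    [[0,0,1.5],[0,0,0],1],
    [[0,0,1.5],[0,0,0],1]
  ]
}}

```text
clock: 7.07
tool_pos: [0.6353, 0.1526, 0.1753]
orientation: [-180.0, -0.0, -8.0]
force: [-2.5, 0.8, 5.1]
opening: 0.0004
gripper_force: 2.5
```

Call:
{"method": "move_arm", "body": {
  "motion": [
    [[0,0,0.5],[0,0,0],1],
    [[0,0,1],[0,0,0],1],
    [[0,0,1],[0,0,0],1]
  ]
}}

```text
clock: 7.32
tool_pos: [0.6353, 0.1526, 0.1753]
orientation: [-180.0, -0.0, -8.0]
force: [-6.5, 0.7, 10.1]
opening: 0.0006
gripper_force: 5.3
```

Hard stop reached with the tip at 156.3 mm and 10 N, so the lid is down. Next I'll lift straight up and move over the vacuum button.

Call:
{"method": "move_arm", "body": {
  "motion": [
    [[0,0,-4],[0,0,0],1],
    [[0,0,-15],[0,0,0],1],
    [[0,0,-35],[0,0,0],1],
    [[-25,16,-35],[0,0,0],1],
    [[-52,34,-35],[0,0,0],1],
    [[-77,50,-35],[0,0,0],1],
    [[-77,50,-20],[0,0,0],1],
    [[-77,50,0],[0,0,0],1],
    [[-77,50,12],[0,0,0],1],
    [[-77,50,12],[0,0,0],1]
  ]
}}

```text
clock: 8.15
tool_pos: [0.5509, 0.1133, 0.1602]
orientation: [179.9, 0.2, -8.1]
force: [-2.0, -0.1, 0.1]
opening: 0.0004
gripper_force: 0.0
```

Run:
```python
from h import *
o=ctrl.get_obs();print(o['tool_pos'],o['force'])
s=snap('side','side2');t=snap('top','top2')
a=cv2.resize(s['color'][190:330,200:360],None,fx=4,fy=4);b=cv2.resize(t['color'][80:290,150:360],None,fx=2.66,fy=2.66)
b=cv2.resize(t['color'][185:275,150:360],None,fx=3,fy=3)
cv2.imwrite('pics/s2c.png',a)
```

```text
[0.5509032  0.11329993 0.16023144] [-1.97855918 -0.13967039  0.12242685]
```

View pics/s2c.png

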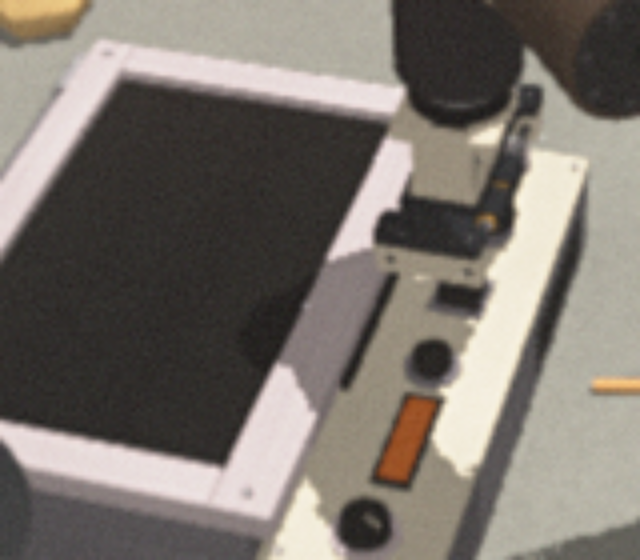

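The lid is shut, with its rail level along the ledge. The gripper body covers the stop, and the dark cap at crop (460,293) is partly hidden. I'll check the projections.

Run:
```python
from h import *
s=pickle.load(open('side2.pkl','rb'));o=ctrl.get_obs()['tool_pos']
f=lambda P:np.round((proj(s,P)-[200,190])*4)
print('tip',f(o-[0,0,.019]),'body',f(o+[0,0,.047]))
for z in(.128,.112): print(z,'vac',f([.5525,.114,z]),'lamp',f([.563,.1925,z]))
S=pickle.load(open('side0.pkl','rb'));
for z in(.128,.112,.106): print(z,'vac0',(proj(S,[.5525,.114,z])-[160,190])*3.7,'lamp0',(proj(S,[.563,.1925,z])-[160,190])*3.7)
```

```text
tip [459. 265.] body [458. 199.]
0.128 vac [460. 280.] lamp [432. 351.]
0.112 vac [460. 295.] lamp [432. 366.]
0.128 vac0 [573.12410392 259.15647804] lamp0 [547.37812336 324.81112895]
0.112 vac0 [573.41289915 273.21395658] lamp0 [547.85861087 338.92979895]
0.106 vac0 [573.52031428 278.43717207] lamp0 [548.03726718 344.17329122]
```

The tip projection agrees with the vacuum cap to within 2 mm. I'll press slowly.

Call:
{"method": "move_arm", "body": {
  "motion": [
    [[1.5,0,5],[0,0,0],1],
    [[1.5,0,9],[0,0,0],1],
    [[1.5,0,11],[0,0,0],1],
    [[1.5,0,12],[0,0,0],1],
    [[1.5,0,13],[0,0,0],1],
    [[1.5,0,14],[0,0,0],1],
    [[1.5,0,15],[0,0,0],1],
    [[1.5,0,16],[0,0,0],1],
    [[1.5,0,16],[0,0,0],1]
  ]
}}

```text
clock: 9.0
tool_pos: [0.5536, 0.1137, 0.1462]
orientation: [-180.0, -0.0, -8.0]
force: [-0.1, 0.2, 1.7]
opening: 0.0005
gripper_force: 0.6
```

Call:
{"method": "move_arm", "body": {
  "motion": [
    [[0,0,1],[0,0,0],1],
    [[0,0,2],[0,0,0],1],
    [[0,0,3],[0,0,0],1],
    [[0,0,4],[0,0,0],1],
    [[0,0,5],[0,0,0],1],
    [[0,0,6],[0,0,0],1],
    [[0,0,6],[0,0,0],1]
  ]
}}

```text
clock: 9.58
tool_pos: [0.5536, 0.1137, 0.1401]
orientation: [-180.0, -0.0, -8.0]
force: [-0.8, 0.7, 3.1]
opening: 0.0003
gripper_force: 1.8
```

Call:
{"method": "move_arm", "body": {
  "motion": [
    [[0,0,0.5],[0,0,0],1],
    [[0,0,1],[0,0,0],1],
    [[0,0,1.4],[0,0,0],1],
    [[0,0,1.4],[0,0,0],1]
  ]
}}

```text
clock: 9.92
tool_pos: [0.5537, 0.1137, 0.1388]
orientation: [-180.0, -0.0, -8.0]
force: [-1.3, -0.5, 5.3]
opening: 0.0001
gripper_force: 2.6
```

Travel is about 8.2 mm at 5.3 N, so the button is set. Next I'll lift and move over the lamp button.

Call:
{"method": "move_arm", "body": {
  "motion": [
    [[0,0,-3],[0,0,0],1],
    [[0,0,-12],[0,0,0],1],
    [[0,0,-28],[0,0,0],1],
    [[0,-26,-28],[0,0,0],1],
    [[-1,-53,-28],[0,0,0],1],
    [[-1,-79,-28],[0,0,0],1],
    [[-1,-79,-28],[0,0,0],1]
  ]
}}

```text
clock: 10.5
tool_pos: [0.5647, 0.1956, 0.1672]
orientation: [-179.9, -0.1, -7.9]
force: [1.4, -0.1, 0.2]
opening: 0.0006
gripper_force: 0.0
```

Run:
```python
from h import *
o=ctrl.get_obs();print(o['tool_pos'],o['force'])
s=snap('side','side3');t=snap('top','top3')
a=cv2.resize(s['color'][220:330,230:360],None,fx=4.5,fy=4.5,interpolation=cv2.INTER_CUBIC)
cv2.imwrite('pics/s3c.png',a)
for z in(.128,.120):print(z,(proj(s,[.5525,.114,z])-[230,220])*4.5)
print((proj(s,o['tool_pos']-[0,0,.019])-[230,220])*4.5)
```

```text
[0.56470459 0.19559764 0.16720048] [ 1.44866901 -0.14350686  0.18976337]
0.128 [382.0428291  180.19031113]
0.12 [382.21897074 188.76742529]
[346.71784166 241.12357493]
```

View pics/s3c.png

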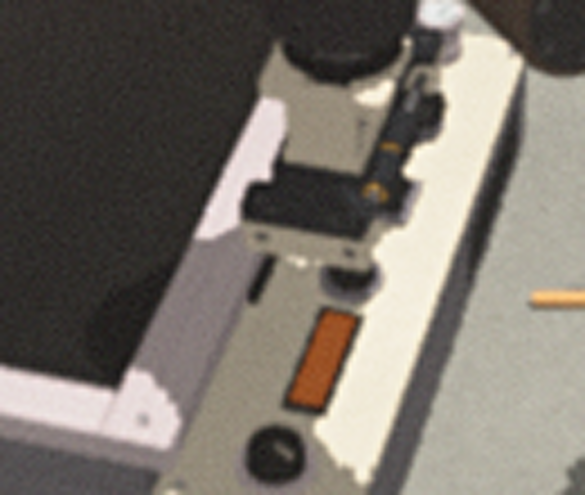

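The lamp button is directly below the tip, at crop (350,275). Lowering to just above the cap.

Call:
{"method": "move_arm", "body": {
  "motion": [
    [[0,1,6],[0,0,0],1],
    [[0,1,12],[0,0,0],1],
    [[0,1,16],[0,0,0],1],
    [[0,1,18],[0,0,0],1],
    [[0,1,18],[0,0,0],1]
  ]
}}

```text
clock: 11.02
tool_pos: [0.5631, 0.1903, 0.1478]
orientation: [179.9, 0.1, -8.1]
force: [-0.0, 0.2, 0.7]
opening: 0.0005
gripper_force: 0.0
```

Call:
{"method": "move_arm", "body": {
  "motion": [
    [[0,-1.5,0.5],[0,0,0],1],
    [[0,-1.5,1],[0,0,0],1],
    [[0,-1.5,2],[0,0,0],1],
    [[0,-1.5,3],[0,0,0],1],
    [[0,-1.5,4],[0,0,0],1],
    [[0,-1.5,5],[0,0,0],1],
    [[0,-1.5,6],[0,0,0],1],
    [[0,-1.5,6],[0,0,0],1]
  ]
}}

```text
clock: 11.68
tool_pos: [0.564, 0.1926, 0.1429]
orientation: [-180.0, -0.0, -8.0]
force: [-0.2, -0.3, 4.7]
opening: 0.0005
gripper_force: 2.4
```

Travel is 4.1 mm at 4.7 N, which matches the lamp's spring, so contact is made. Releasing and retreating.

Call:
{"method": "move_arm", "body": {
  "motion": [
    [[0,0,-2],[0,0,0],1],
    [[0,0,-5],[0,0,0],1],
    [[0,0,-12],[0,0,0],1],
    [[0,0,-30],[0,0,0],1],
    [[0,0,-65],[0,0,0],1],
    [[0,0,-100],[0,0,0],1],
    [[0,0,-135],[0,0,0],1],
    [[0,0,-170],[0,0,0],1],
    [[0,0,-190],[0,0,0],1],
    [[0,0,-190],[0,0,0],1]
  ]
}}

```text
clock: 12.52
tool_pos: [0.5651, 0.193, 0.3387]
orientation: [-179.7, -0.4, -8.0]
force: [0.8, 0.6, -0.1]
opening: 0.0007
gripper_force: 0.0
```

Call:
{"method": "move_arm", "body": {
  "motion": [
    [[-10,-30,0],[0,0,0],1],
    [[-20,-65,0],[0,0,0],1],
    [[-30,-100,0],[0,0,0],1],
    [[-40,-135,0],[0,0,0],1],
    [[-50,-170,0],[0,0,0],1],
    [[-60,-205,0],[0,0,0],1],
    [[-70,-240,0],[0,0,0],1],
    [[-80,-270,0],[0,0,0],1],
    [[-80,-270,0],[0,0,0],1]
  ]
}}

```text
clock: 13.27
tool_pos: [0.5202, 0.4758, 0.3302]
orientation: [179.9, 0.1, -7.9]
force: [-0.9, -0.7, -1.3]
opening: 0.0005
gripper_force: 0.0
```

Run:
```python
from h import *
o=ctrl.get_obs();print(o['clock'],o['tool_pos'],o['force'])
s=snap('side','side4');t=snap('top','top4')
a=cv2.resize(s['color'][190:350,160:360],(740,592),interpolation=cv2.INTER_CUBIC)[:, 250:]
b=cv2.resize(t['color'][185:345,250:350],(300,592))
b=cv2.resize(t['color'][195:270,215:345],(490,283),interpolation=cv2.INTER_CUBIC)
b0=np.zeros((592,310,3),np.uint8)
s0=cv2.imread('pics/side0.png')[190:350,160:360];s0=cv2.resize(s0,(740,592),interpolation=cv2.INTER_CUBIC)[:,400:710]
cv2.imwrite('pics/final.png',np.hstack([a,s0]))
```

```text
13.2667 [0.52024624 0.47577011 0.33017405] [-0.85948186 -0.73165902 -1.26604851]
```

View pics/final.png

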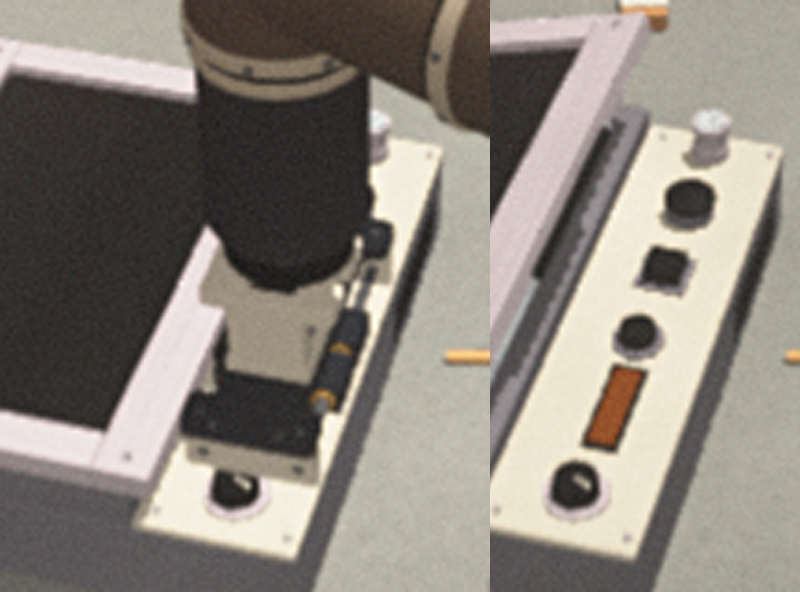

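The lid is down and level, and the dial and loupe are unchanged, but the arm hides the buttons. I'll move further aside and look once more.

Call:
{"method": "move_arm", "body": {
  "motion": [
    [[-35,0,0],[0,0,0],1],
    [[-70,0,0],[0,0,0],1],
    [[-105,0,0],[0,0,0],1],
    [[-140,0,0],[0,0,0],1],
    [[-175,0,0],[0,0,0],1],
    [[-210,0,0],[0,0,0],1],
    [[-240,0,0],[0,0,0],1],
    [[-260,0,0],[0,0,0],1],
    [[-260,0,0],[0,0,0],1]
  ]
}}

```text
clock: 14.12
tool_pos: [0.2624, 0.5067, 0.3335]
orientation: [-179.9, 0.0, -8.0]
force: [1.2, 0.9, 0.8]
opening: 0.0007
gripper_force: 0.0
```

Run:
```python
from h import *
s=snap('side','side5')
f=lambda im:cv2.resize(im[190:350,160:360],(740,592),interpolation=cv2.INTER_CUBIC)
cv2.imwrite('pics/final2.png',np.hstack([f(s['color'])[:,300:],f(cv2.imread('pics/side0.png'))[:,400:710]]))
```

```text
(no output)
```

View pics/final2.png

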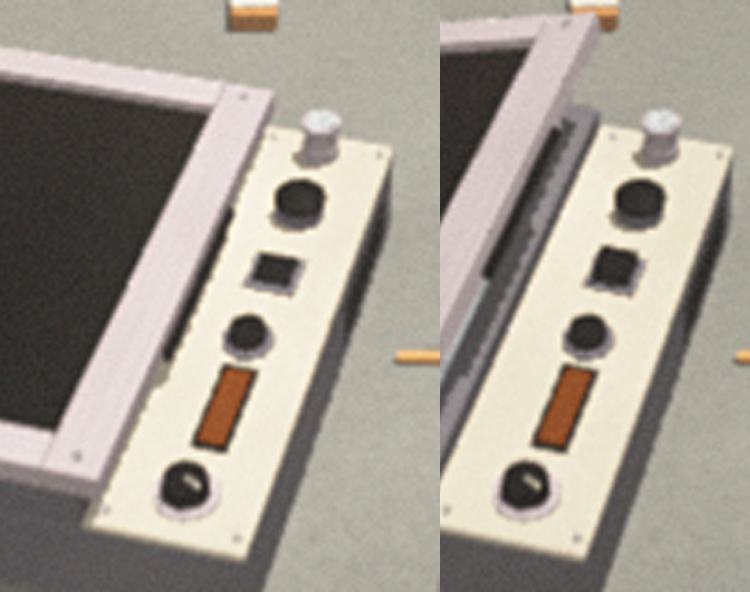

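The lid is shut and the vacuum cap at (275,271) is visibly lower than before. The lamp at (247,334) is back out, and the stop, dial and loupe are unchanged. Handing in.

```bash
python3 -c "
from plant import ctrl
print(ctrl.close_job())"
```

```text
the job is handed in; nothing more can be done
None
```

The job is handed in: the lid is down on its stop, the vacuum button stays in, and the lamp button was pressed about 4 mm and let go; the stop, dial and loupe looked unchanged in the last picture.

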